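Clip the dicing grid into the lower tier of the cutter's accessory box

TASK

Put the green dicing grid away in the lower tier of the vegetable cutter's accessory box: lift the blue divider flap, set the green grid over the two orange snap hooks and press it straight down, without forcing it, until both sides click and it is fully home. Then lower the flap gently, without letting it slam, until it is fully shut; leave the white grid, the comb, the brush, the sauce bottle and the spoon where they are.

Things in the scene. Friction and masses are not known exactly. Their poses are not given: they have to be found in the camera images.
- dock (a point): centre of the grid's seat in the lower tier of the white box, 12.5 mm above the table; z up, x from the front wall to the hinge wall, y along the line of the two hooks. Springy rubber pads at y = -46 and +46 mm carry the grid's end walls. Clicked home, the grid's underside is at z = 0 here, its long side along y (either way round). The press takes about 8 to 16 N in all.
- bay (a point): middle of the floor of the flap bay of the white plastic accessory box (fixed to the table), 4 mm above the table, axes as the dock's. The bay is 150 mm (x) by 170 mm (y) inside, walls 5 mm thick, rim 75 mm above the table. Beyond its +y wall the box goes on as a shallow upper tray, 120 mm wide (y).
- snap_left (a point): outer tip of the barb of the +y orange snap hook, at dock y = +43.5 mm, 18 mm above the dock. The hook is 14 mm wide (x), its stem's outer face at y = 38.2 mm; above the tip a ramp slopes inwards to y = 37 mm at 12 mm higher. It goes up through the grid's end window, bends inwards, and snaps over the top of the end wall, its catch 16 mm above the dock.
- snap_right (a point): the same for the -y hook, at dock y = -43.5 mm
- seat (a joint): how far the two springy seat pads are squeezed down, m; 0 = free (tops 1 mm above the dock point), 8 N per mm in all. They must be pressed about 1 mm for the hooks to click and then hold the grid up against the barbs; more than 30 N on them (4 mm) is forcing it
- flap (a joint): angle of the blue divider flap that covers the lower tier; 0 = shut (level), grows as its near edge is lifted, stop at 1.8 (leaning back). The hinge is stiff: the flap stays where it is left; about 2 N at the pull moves it. It may start slightly ajar.
- flap_hinge (a point): point on the hinge axis, middle of its length, at dock x = +73 mm, 60 mm above the table; the axis is along the dock's y. The flap is a plate 143 mm long, 164 mm wide, 4 mm thick, centred on this axis in thickness; its axes turn with it and at 0 are the dock's axes.
- flap_handle (a point): centre of the flap's pull: a black round bar 14 mm in diameter, 26 mm long, along the hinge's direction, on a 6 x 10 mm stem. In the flap's frame it is 128 mm from the hinge towards the free edge (-x) and 26 mm above the plate's mid-plane (24 mm above its upper face). Pinched at its two ends it can turn between the fingers.
- green_mid (a point): centre, half-way up (20 mm above its underside), of the loose green dicing grid: a frame 70 mm (x) by 96 mm (y), 16 mm high, walls 8 mm wide. Its grip bar, 12 mm (x) by 40 mm (y), tops out 40 mm above the underside; all around the bar is below 16 mm. Each y end has a window for a hook: 22 mm in x, 29 to 40 mm from the centre in y. 130 to 220 g; lies flat, bar up.
- white_mid (a point): centre of the white grid, the same in shape and size; leave it alone. The green and the white one may have changed places.
- hook_left (a joint): bend of the hook on the +y side, rad; 0 = upright, at rest; grows to about 0.15 as it is pushed inwards by the grid's wall, and springs back when it clicks
- hook_right (a joint): the same for the hook on the -y side
- comb: yellow cleaning comb 90 x 24 x 10 mm that lies on the floor of the lower tier (4 mm above the table) along the front wall, 55 mm to the -x side of the dock; leave it
- brush: small cleaning brush, 120 mm long, in the shallow upper tray; leave it
- sauce: yellow squeeze bottle, 64 mm wide and 170 mm high; leave it
- spoon: spoon 200 mm long on the right of the table; leave it
There are look-alikes about, which are no part of the job. Of the things that look like the part that bears green_mid, take the one that is farthest to the robot's left at the start.

How it is judged (in metres and radians):
On the way, in this order (a step that is already met when the one before it is completed fails the run):
1. the flap is lifted clear of the lower tier (value of joint flap above 1.2 rad), for 0.2 s.
2. the green grid is clicked home over both hooks (horizontal distance between green_mid and dock below 0.006 m and z of green_mid in the frame of dock below 0.0225 m and angle between green_mid's own z axis and vertical below 0.06 rad and value of joint each of hook_left, hook_right below 0.06 rad), for 0.2 s.
At the end, for the whole second after the job is handed in: The green grid sits on its seat in the lower tier, clicked under both hooks: within 6 mm of the dock's centre, not more than 2.5 mm above its seat, tilted less than 0.06 rad, both hooks sprung back (under 0.06 rad). The flap is shut (under 0.06 rad) (all of step 2 and value of joint flap below 0.06 rad); the robot touches nothing.
It fails at once if the green grid is forced: the seat pads are squeezed by more than 4 mm (some 32 N) (value of joint seat above 0.004 m).
It fails at once if the flap slams: it closes faster than 3 rad/s (velocity of joint flap below -3 rad/s).
It fails at once if the white grid is displaced by more than 20 mm (distance of white_mid from where it was at the start of the episode above 0.02 m).
It fails at once if the comb, the brush, the sauce bottle or the spoon is displaced by more than 25 mm (distance of any of comb, brush, sauce, spoon from where it was at the start of the episode above 0.025 m).
It also fails if it takes over 67 s, if anything falls off the work surface, if the arm or the gripper's body presses on something with over 40 N, if the wrist force passes 120 N, or if a joint passes its speed limit or range.

ROBOT

A 6-joint arm with a two-finger parallel gripper is mounted at the origin on the work surface. World frame = base frame: x ahead of the robot, y to its left, z up, the work surface at z = 0. Lengths are in m, angles in degrees, forces in N, time in s.
With the tool pointing down it reaches from about 0.4 to 0.925 m from the base axis. Payload 12.5 kg.
Tool frame: the origin (TCP) lies at the very end of the fingers, on their centre line; the grasp point (between the pads) lies 19 mm behind it; z points along the fingers, y is the direction in which the jaws open and shut (so a half turn about z gives the same grasp; the last joint's range is limited). The gripper opens to 95 mm and grips with 3 to 60 N. Pads are 20 mm wide; open, the fingers measure 119 mm over their backs; the gripper's body (75 mm by 180 mm) begins 59 mm behind the grasp point.
Start: joints at [69.809, 28.126, 89.318, -0, 62.55, -6.05], TCP at [0.153, 0.606, 0.215] pointing down, gripper open.
Joint ranges: [-177.58, 177.58], [-47.91, 125.51], [2.72, 160], [-65.01, 245.01], [3.68, 167.84], [-153.87, 153.87]. Speed limits (degrees/s): [127.2, 127.2, 159.86, 180, 180, 180].

INTERFACE

Orientations are given as [roll, pitch, yaw] about the fixed x, y, z axes, in that order (R = Rz(yaw) Ry(pitch) Rx(roll)).
In Python, from bench import telemetry, snapshot, camera_info, order gives the robot as it stands.
- The arm moves only by the tool jog_arm, never from a script. Its argument "increments" is a list of rows, each a list of 5 numbers: the closure in counts, from 0 (fully open) to 255 (shut), then the shift along the world's x, y, z in cm, then the turn about the world's z in degrees. In form: [[claw, dx, dy, dz, roll], ...]. A call has 1 to 12 rows; each row shifts and turns the pose as measured when the row begins; what a row does not reach is not made up. A row lasts 1/12 s, in which the tool goes at most 41.7 mm and 7.16 degrees, less where a joint would pass 70% of its speed; a pose out of reach is approached as far as the arm can. A call is refused whole if a number of a shift passes 4.17 or a number of a turn 7.16, either way. A call with a gripper value outside its range is refused whole. The fingers move at their own pace and stop on an object; the grip force is fixed at half the most. Time passes only in rows, so rows that do not move let the fingers close. It gives the time, the measured TCP pose, the force and the opening at its end, in the units of the state.
- telemetry.observe(): the state, without advancing time (a new reading comes with each control period).
- snapshot(name): name is "side" or "top"; returns the picture (480x640x3 uint8, red, green, blue); there is no depth.
- camera_info(name): a dict with "K" (3x3 intrinsics, pixels), "pose" (4x4, takes a point from camera to world coordinates). Camera axes: x right, y down, z forward; pixel columns grow to the right and rows downward; lengths in m; the calibration is good to about 2 mm. A picture is of the moment at which its call begins. camera_info takes no time and is no camera call.
- order.sign_off(): hands the job in, once; it reports no verdict.
The state is a dict: "clock": time; "qpos": joint angles; "qvel": joint speeds; "effort": joint torques, N m; "position": TCP position; "eef_rot": TCP orientation; "wrist_force": force on the tool from outside, world axes, zero at the start; "moment": the same for the moment, N m; "opening": opening from 0.0 (shut) to 1.0 (fully open).
Only numpy, scipy, OpenCV 4.12 (cv2) and the standard library are available. Lean on these libraries where they do the work, as an engineer would, in place of code of your own. Each camera call takes 0.05 s, during which the arm holds its last target. There are 200 camera calls.

## Working session

There is one attempt and no reset: what is moved stays moved. The work goes in short steps, Python scripts to look and compute and a tool call to move; the robot and the scene stay as the last step left them, time stands still between calls to the robot, and variables do not carry over. Pictures are saved under pics/ and viewed, about 8 in all and at most 12, crops included, and the job is handed in when it is done.

Besides the shell and the picture viewer there is one more tool, called after "Call:" as name(argument=value, ...) on one line, values as JSON. jog_arm: Moves the arm, as the interface text tells. Its arguments: {"type":"object","properties":{"increments":{"type":"array"}},"required":["increments"]}

```bash
mkdir -p pics; ls; python3 - <<'E'
from bench import telemetry, snapshot, camera_info
import cv2, numpy as np
for n in("side","top"):
    im=snapshot(n); cv2.imwrite(f"pics/{n}0.png",im[:,:,::-1]); c=camera_info(n); print(n,np.round(c["K"],1).tolist(),np.round(c["pose"],4).tolist())
print(telemetry.observe())
E
```

```text
pics
side [[518.1, 0.0, 318.8], [0.0, 518.1, 241.9], [0.0, 0.0, 1.0]] [[0.7439, -0.4023, 0.5337, -0.2587], [-0.6681, -0.4314, 0.6062, -0.8815], [-0.0136, -0.8075, -0.5897, 0.8688], [0.0, 0.0, 0.0, 1.0]]
top [[576.9, 0.0, 310.5], [0.0, 576.9, 257.2], [0.0, 0.0, 1.0]] [[0.0494, -0.9751, 0.216, 0.194], [-0.9988, -0.0491, 0.0071, -0.0657], [0.0037, -0.2161, -0.9764, 1.4333], [0.0, 0.0, 0.0, 1.0]]
{'clock': 0.1, 'qpos': array([ 6.98073792e+01,  2.81600326e+01,  8.93450219e+01,  1.75659739e-04,
        6.25474332e+01, -6.04995971e+00]), 'qvel': array([-0.08166558,  0.03581717,  0.00147104,  0.05706146,  0.07999819,
        0.00995147]), 'effort': array([ 2.75453523e-03, -6.13629770e+01, -2.58606309e+01,  6.94071525e-02,
        4.69369499e-02, -7.16375439e-06]), 'position': array([0.15261626, 0.60588227, 0.21413703]), 'eef_rot': array([-1.79947821e+02, -5.68691666e-03,  1.65857255e+02]), 'wrist_force': array([ 0.35174709, -0.66167134, -0.1997639 ]), 'moment': array([-0.00986994,  0.01693559, -0.05406327]), 'opening': 1.0007756765418183}
```

View pics/side0.png

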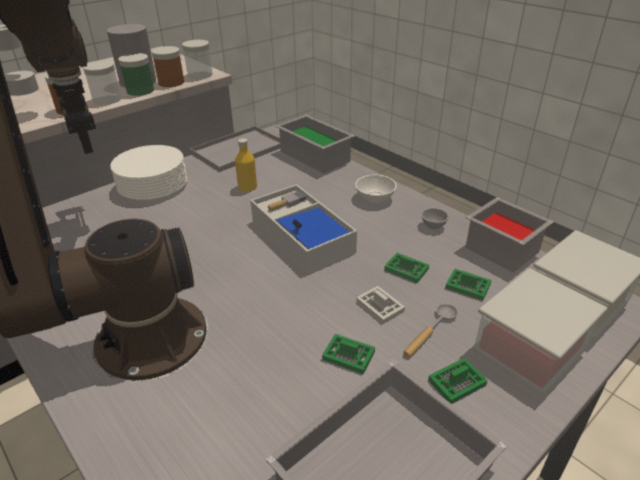

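View pics/top0.png

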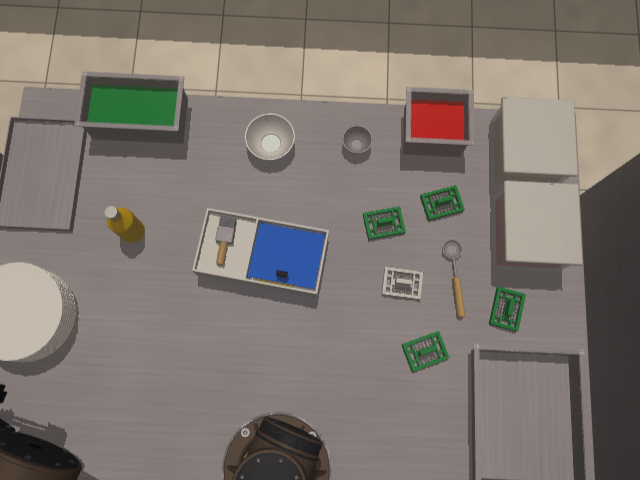

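Grid candidates in the top view are green at (384,223), (442,203), (508,309) and (426,352), plus the white one at (403,284). Image left is +y, so the robot's leftmost green is (384,223). In the side view that is (407,266). I'll enlarge it and the box to confirm, and measure both.

```bash
cat > h.py <<'E'
import cv2, numpy as np
from bench import telemetry, snapshot, camera_info
C={n:(np.array(camera_info(n)["K"]),np.array(camera_info(n)["pose"])) for n in("side","top")}
def ray(n,p):
    K,T=C[n]; d=T[:3,:3]@np.linalg.solve(K,[p[0],p[1],1.]); return T[:3,3],d/np.linalg.norm(d)
def plane(n,p,z):
    o,d=ray(n,p); return o+d*(z-o[2])/d[2]
def proj(n,X):
    K,T=C[n]; u=K@(T[:3,:3].T@(np.array(X)-T[:3,3])); return u[:2]/u[2]
def tri(ps,pt):
    o1,d1=ray("side",ps);o2,d2=ray("top",pt)
    s=np.linalg.lstsq(np.c_[d1,-d2],o2-o1,rcond=None)[0]
    a,b=o1+s[0]*d1,o2+s[1]*d2; return (a+b)/2,np.linalg.norm(a-b)
def mask(im,col):
    h=cv2.cvtColor(im,cv2.COLOR_RGB2HSV); H,S,V=[h[...,i].astype(int) for i in range(3)]
    return ({"green":(H>45)&(H<80)&(S>110)&(V>30),"blue":(H>100)&(H<130)&(S>130)&(V>50),"black":(V<45)}[col]).astype(np.uint8)*255
def blobs(m,amin):
    cs,_=cv2.findContours(m,cv2.RETR_EXTERNAL,cv2.CHAIN_APPROX_NONE); return [c for c in cs if cv2.contourArea(c)>amin]
E
python3 - <<'E'
from h import *
im={n:cv2.imread(f"pics/{n}0.png")[:,:,::-1].copy() for n in C}
for n in C:
    for col in("green","blue"):
        for c in blobs(mask(im[n],col),150):
            r=cv2.minAreaRect(c); 
            print(n,col,np.round(r[0],1),np.round(r[1],1),round(r[2],1),"quad",np.round(cv2.boxPoints(r),1).tolist() if r[0][0]<500 and (r[0][1]>190) else "")
t=im["top"];s=im["side"]
big=lambda a,w,h:cv2.resize(a,(w,h),interpolation=cv2.INTER_CUBIC)
out=np.vstack([np.hstack([big(t[190:310,185:345],400,300),big(t[195:255,345:425],400,300)]),np.hstack([big(s[180:276,240:368],400,300),big(s[245:290,377:437],400,300)])])
cv2.imwrite("pics/crop1.png",out[:,:,::-1])
E
```

```text
side green [457.9 378.8] [31.8 48.3] 63.4 quad [[429.20001220703125, 375.3999938964844], [472.3999938964844, 353.79998779296875], [486.6000061035156, 382.20001220703125], [443.3999938964844, 403.79998779296875]]
side green [348.6 351.9] [45.9 24.7] 18.4 quad [[322.8999938964844, 356.29998779296875], [330.70001220703125, 332.8999938964844], [374.20001220703125, 347.3999938964844], [366.3999938964844, 370.79998779296875]]
side green [468.3 282.2] [40.  16.8] 17.7 quad [[446.6000061035156, 284.1000061035156], [451.79998779296875, 268.1000061035156], [489.8999938964844, 280.29998779296875], [484.70001220703125, 296.29998779296875]]
side green [313.9 135.6] [40.   9.8] 25.5 quad 
side blue [313.  227.4] [35.7 63.3] 74.1 quad [[277.70001220703125, 218.89999389648438], [338.6000061035156, 201.5], [348.3999938964844, 235.89999389648438], [287.5, 253.3000030517578]]
top green [425.4 350.9] [28.9 39.1] 69.8 quad [[402.1000061035156, 344.1000061035156], [438.70001220703125, 330.6000061035156], [448.70001220703125, 357.70001220703125], [412.1000061035156, 371.20001220703125]]
top green [507.5 308.6] [28.6 39.1] 12.1 quad 
top green [384.  222.4] [26.1 37.7] 79.7 quad [[363.1000061035156, 212.89999389648438], [400.20001220703125, 206.10000610351562], [404.8999938964844, 231.8000030517578], [367.70001220703125, 238.60000610351562]]
top green [442.4 202. ] [26.  37.8] 75.1 quad [[420.79998779296875, 194.3000030517578], [457.29998779296875, 184.60000610351562], [464.0, 209.6999969482422], [427.5, 219.5]]
top green [131.7 104.8] [87.8 36.6] 2.7 quad 
top blue [285.8 255. ] [68.1 55.3] 10.6 quad [[247.3000030517578, 275.8999938964844], [257.5, 221.5], [324.3999938964844, 234.10000610351562], [314.20001220703125, 288.5]]
```

View pics/crop1.png

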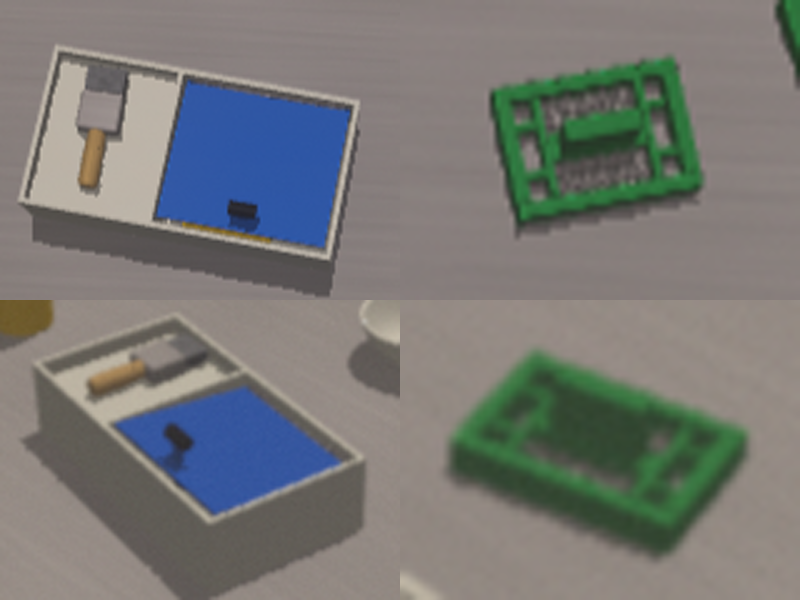

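The crop confirms the target, a green frame with grip bar and end windows, at top (384,223). The box rim corners in top pixels are about (208,208), (328,230), (317,293) and (193,271), and the black pull is at about (282,274). Next I triangulate them.

```bash
python3 - <<'E'
from h import *
im={n:cv2.imread(f"pics/{n}0.png")[:,:,::-1].copy() for n in C}
T={"BL":(207.8,208.4),"BR":(328.2,230.4),"FR":(317,293.2),"FL":(193,270.8)}
S={"BL":(297,184.8),"BR":(356.5,231.2),"FR":(307.5,250.7),"FL":(251.2,199.8)}
P={}
for k in T:
    X,e=tri(S[k],T[k]); P[k]=plane("top",T[k],.075); print(k,np.round(X,4),round(e,4),"plane.075 top",np.round(P[k],4),"side",np.round(plane("side",S[k],.075),4))
print("lens",[round(np.linalg.norm(P[a]-P[b]),4) for a,b in(("BL","BR"),("FL","FR"),("BL","FL"),("BR","FR"))])
ey=(P["BL"]+P["FL"]-P["BR"]-P["FR"])[:2]; ex=(P["BL"]+P["BR"]-P["FL"]-P["FR"])[:2]
print("yaw from y-edge",np.degrees(np.arctan2(-ey[0],ey[1])),"x-edge",np.degrees(np.arctan2(ex[1],ex[0])))
# handle: black blob in rois
def sub(n,col,x0,y0,x1,y1,f=None):
    m=mask(im[n],col) if f is None else f(im[n]); z=np.zeros_like(m); z[y0:y1,x0:x1]=m[y0:y1,x0:x1]; return z
for n,r in(("top",(272,266,294,282)),("side",(288,216,306,240))):
    m=sub(n,"black",*r); 
    for c in blobs(m,5):
        R=cv2.minAreaRect(c); print(n,"handle",R)
# blue flap corners on plane .062
q=cv2.boxPoints(cv2.minAreaRect(max(blobs(mask(im["top"],"blue"),500),key=cv2.contourArea)))
print("flap",np.round([plane("top",p,.062) for p in q],4).tolist())
# grid
g=lambda a:((a[...,1].astype(int)>a[...,0]*1.35)&(a[...,1].astype(int)>a[...,2]*1.2)).astype(np.uint8)*255
for n,r in(("top",(355,198,412,246)),("side",(380,248,434,286))):
    c=max(blobs(sub(n,None,*r,f=g),100),key=cv2.contourArea); R=cv2.minAreaRect(c); a=cv2.approxPolyDP(cv2.convexHull(c),3,True)[:,0]
    print(n,"grid",R,"poly",a.tolist())
    if n=="top": print([np.round(plane(n,p,.016),4).tolist() for p in cv2.boxPoints(R)],"ctr",plane(n,R[0],.014))
E
```

```text
BL [0.6062 0.2007 0.0754] 0.0046 plane.075 top [0.6043 0.202  0.075 ] side [0.6088 0.2004 0.075 ]
BR [ 0.565  -0.0967  0.0739] 0.0032 plane.075 top [ 0.5634 -0.0957  0.075 ] side [ 0.5655 -0.0983  0.075 ]
FR [ 0.4087 -0.0768  0.0782] 0.0038 plane.075 top [ 0.4076 -0.0757  0.075 ] side [ 0.4132 -0.0743  0.075 ]
FL [0.4487 0.2215 0.0786] 0.0056 plane.075 top [0.4469 0.2237 0.075 ] side [0.4544 0.2252 0.075 ]
lens [np.float64(0.3005), np.float64(0.302), np.float64(0.1589), np.float64(0.1571)]
yaw from y-edge -7.654789204186822 x-edge -7.581896456539943
flap [[0.4433, 0.0945, 0.062], [0.5807, 0.0793, 0.062], [0.5571, -0.0871, 0.062], [0.4208, -0.0686, 0.062]]
top grid ((383.8279724121094, 222.3040008544922), (26.83281898498535, 38.370933532714844), 79.69515228271484) poly [[399, 207], [404, 232], [368, 238], [363, 214]]
[[0.6312, -0.1829, 0.016], [0.6544, -0.2792, 0.016], [0.5849, -0.2925, 0.016], [0.5621, -0.1971, 0.016]] ctr [ 0.60851651 -0.23811346  0.014     ]
side grid ((405.948486328125, 266.6340026855469), (40.27745056152344, 20.17462158203125), 21.037511825561523) poly [[385, 265], [397, 253], [428, 265], [416, 280], [386, 269]]
```

Call:
jog_arm(increments=[[0,2.2,-3.4,0,0.6],[0,2.2,-3.4,0,0.6],[0,2.2,-3.4,0,0.6],[0,2.2,-3.4,0,0.6],[0,2.2,-3.4,0,0.6],[0,2.2,-3.4,0,0.6],[0,2.2,-3.4,0,0.6],[0,2.2,-3.4,0,0.6],[0,2.2,-3.4,0,0.6],[0,2.2,-3.4,0,0.6],[0,1.5,-3.4,0,0],[0,1.5,-3.4,0,0]])

```text
clock: 1.1
position: [0.4032, 0.1856, 0.2106]
eef_rot: [-179.8, -0.1, 172.8]
wrist_force: [0.7, 0.2, 0.7]
opening: 1.001
```

```bash
python3 - <<'E'
from h import *
print("handle",tri((297,223.8),(281.8,273.6)), plane("top",(281.8,273.6),.088))
print(telemetry.observe()["position"],telemetry.observe()["eef_rot"])
E
```

```text
handle (array([0.44722639, 0.00851133, 0.10034429]), np.float64(0.0029823700214720397)) [0.44829239 0.01001429 0.088     ]
[0.40317424 0.18555421 0.21060306] [-1.79807125e+02 -1.19737484e-01  1.72798604e+02]
```

Call:
jog_arm(increments=[[0,0.9,-3.5,0,0],[0,0.9,-3.5,0,0],[0,0.9,-3.5,-1.0,0],[0,0.9,-3.5,-2.0,0],[0,0.8,-3.5,-2.0,0],[0,0,0,0,-0.4],[0,0,0,0,0]])

```text
clock: 1.68
position: [0.45, -0.0032, 0.1597]
eef_rot: [-179.8, 0.1, 171.9]
wrist_force: [0.8, -0.6, -0.4]
opening: 1.002
```

```bash
python3 - <<'E'
from h import *
print(telemetry.observe()["position"],telemetry.observe()["eef_rot"][2])
a=snapshot("top");b=snapshot("side")
big=lambda a:cv2.resize(a,(400,400),interpolation=cv2.INTER_CUBIC)
cv2.imwrite("pics/c2.png",np.hstack([big(a[220:320,235:335]),big(b[160:260,250:350])])[:,:,::-1])
E
```

```text
[ 0.44997724 -0.00318852  0.1596525 ] 171.94202211553807
```

View pics/c2.png

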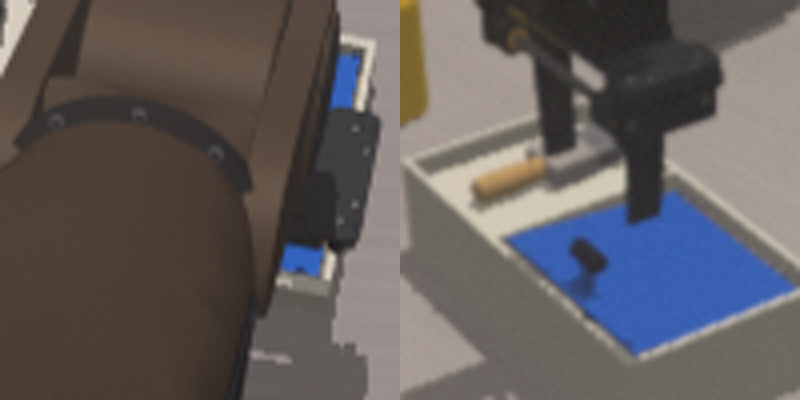

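The side crop shows the pull at px (297,224), below and between the fingers, and the gripper is aligned with the flap. I'll descend and pinch.

Call:
jog_arm(increments=[[0,-0.3,1.2,-2,0.4],[0,0,0,-2,0],[0,0,0,-2,0],[0,0,0,-1.6,0],[255,0,0,0,0],[255,0,0,0,0],[255,0,0,0,0],[255,0,0,0,0],[255,0,0,0,0],[255,0,0,0,0],[255,0,0,0,0]])

```text
clock: 2.7
position: [0.4492, 0.0197, 0.0902]
eef_rot: [-179.9, 0.9, 173.4]
wrist_force: [-0.8, 0.6, 0.1]
opening: 0.567
```

```bash
python3 - <<'E'
from h import *
print(telemetry.observe()["position"],telemetry.observe()["eef_rot"][2],telemetry.observe()["opening"],telemetry.observe()["wrist_force"])
b=snapshot("side")
cv2.imwrite("pics/c3.png",cv2.resize(b[160:260,250:350],(500,500),interpolation=cv2.INTER_CUBIC)[:,:,::-1])
E
```

```text
[0.44924083 0.01972371 0.09017633] 173.365088452582 0.5674759940877365 [-0.82123405  0.59057585  0.1298692 ]
```

View pics/c3.png

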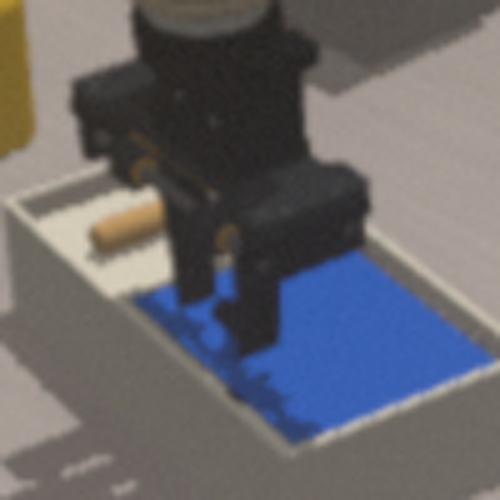

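Call:
jog_arm(increments=[[255,-0.1,-0.5,-0.4,-0.5],[255,0,-0.5,-0.4,-0.5],[255,0,0,0,0],[255,0,0,0,0],[255,0,0,0,0],[255,0,0,0,0],[255,0,0,0,0],[255,0,0,0,0]])

```text
clock: 3.42
position: [0.4483, 0.011, 0.081]
eef_rot: [179.9, 0.9, 171.9]
wrist_force: [0.2, 4.5, 2.3]
opening: 0.267
```

Call:
jog_arm(increments=[[255,0.45,-0.06,1.23,0],[255,0.56,-0.08,1.18,0],[255,0.67,-0.09,1.11,0],[255,0.78,-0.1,1.04,0],[255,0.88,-0.12,0.95,0]])

```text
clock: 3.83
position: [0.4795, 0.0067, 0.1348]
eef_rot: [179.8, 0.4, 171.8]
wrist_force: [1.8, 2.9, -6.6]
opening: 0.271
```

Call:
jog_arm(increments=[[255,0.98,-0.13,0.86,0],[255,1.04,-0.14,0.76,0],[255,1.13,-0.15,0.65,0],[255,1.18,-0.16,0.54,0],[255,1.23,-0.16,0.43,0]])

```text
clock: 4.25
position: [0.5321, -0.0005, 0.1675]
eef_rot: [179.7, -0.4, 171.7]
wrist_force: [-3.0, 0.6, -0.6]
opening: 0.27
```

```bash
python3 - <<'E'
from h import *
b=snapshot("side")
cv2.imwrite("pics/c4.png",cv2.resize(b[120:260,220:380],(640,560),interpolation=cv2.INTER_CUBIC)[:,:,::-1])
E
```

```text
(no output)
```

View pics/c4.png

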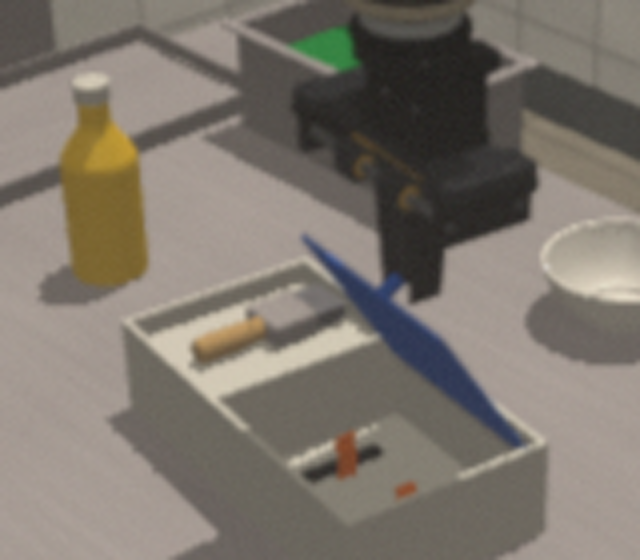

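The flap is at about 1 rad, held in the fingers, and the orange hooks are now visible. Continuing.

Call:
jog_arm(increments=[[255,1.25,-0.17,0.35,0],[255,1.28,-0.17,0.2,0],[255,1.3,-0.17,0.1,0],[255,1.3,-0.17,-0.03,0],[255,1.28,-0.17,-0.16,0],[255,1.26,-0.17,-0.3,0],[255,0.8,-0.1,-0.2,0],[255,0,0,0,0]])

```text
clock: 4.97
position: [0.6179, -0.0124, 0.1675]
eef_rot: [179.7, -0.6, 171.6]
wrist_force: [1.9, 2.3, 5.3]
opening: 0.267
```

Call:
jog_arm(increments=[[100,0,0,0,0],[100,0,0,0,0],[100,0,0,0,0],[100,0,0,0,0],[100,0,0,0,0],[100,0,0,0,0],[100,0,0,2.5,0],[100,0,0,3.5,0],[100,0,0,3.5,0],[100,0,-3.5,1,2.5],[100,0,-4,0,2.5],[100,0,-4,0,2.5]])

```text
clock: 5.97
position: [0.6136, -0.1246, 0.2765]
eef_rot: [179.8, -0.8, 179.8]
wrist_force: [-0.4, 0.3, 0.1]
opening: 0.609
```

Call:
jog_arm(increments=[[100,0,-4,0,2.5],[100,0,-4,0,2.5],[100,0,-3,-1,2.5],[100,0,0,-2,2.5],[100,0,0,-2,2.5],[100,0,0,-1,1],[100,0,0,0,0]])

```text
clock: 6.55
position: [0.6112, -0.2489, 0.2167]
eef_rot: [-179.9, -0.6, -166.3]
wrist_force: [-0.3, 1.0, -0.2]
opening: 0.611
```

```bash
python3 - <<'E'
from h import *
a=snapshot("top");b=snapshot("side")
cv2.imwrite("pics/top5.png",a[:,:,::-1]);cv2.imwrite("pics/side5.png",b[:,:,::-1])
big=lambda a:cv2.resize(a,(400,400),interpolation=cv2.INTER_CUBIC)
cv2.imwrite("pics/c5.png",np.hstack([big(a[210:310,235:335]),big(b[170:270,260:360])])[:,:,::-1])
print(telemetry.observe()["position"],telemetry.observe()["eef_rot"])
for n,im in(("top",a),("side",b)):
    h=cv2.cvtColor(im,cv2.COLOR_RGB2HSV); m=((h[...,0]<14)&(h[...,1]>130)&(h[...,2]>60)).astype(np.uint8)*255
    x0,y0,x1,y1=(190,200,335,300) if n=="top" else (240,180,360,275)
    z=np.zeros_like(m); z[y0:y1,x0:x1]=m[y0:y1,x0:x1]
    for c in blobs(z,2): print(n,"orange",np.round(cv2.minAreaRect(c)[0],1),cv2.contourArea(c),cv2.boundingRect(c))
E
```

```text
[ 0.61198366 -0.24871642  0.2187836 ] [-179.85315713   -0.4598374  -166.37813987]
side orange [321. 242.] 5.5 (319, 241, 5, 3)
side orange [306.3 233. ] 26.0 (304, 228, 5, 11)
```

View pics/c5.png

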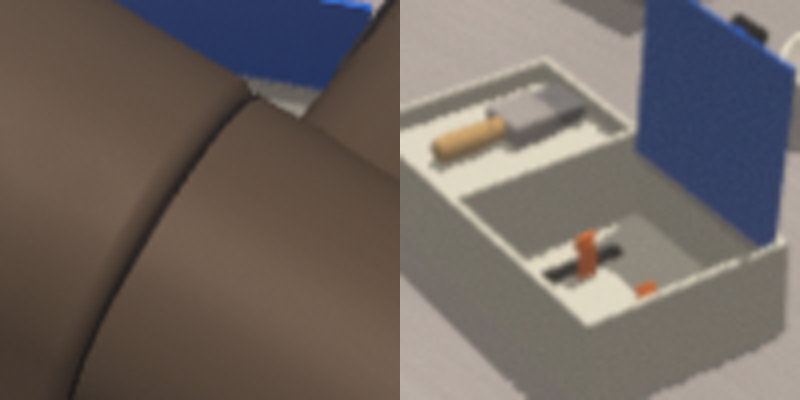

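```bash
python3 - <<'E'
from h import *
for s,t in(((385,265),(368,238)),((397,253),(363,214)),((428,265),(399.5,207)),((416,278),(404,232))): 
    X,e=tri(s,t); print("grid corner",np.round(X,4),round(e,4))
print("bar top",plane("top",(385.4,220.6),.04))
L,R=plane("side",(306.5,228),.0425),plane("side",(321.75,240.75),.0425); print("hooks",L,R,"mid",(L+R)/2,np.linalg.norm(L-R))
E
```

```text
grid corner [ 0.5665 -0.2003  0.0179] 0.0058
grid corner [ 0.6298 -0.1861  0.0164] 0.0064
grid corner [ 0.6508 -0.2774  0.0179] 0.0015
grid corner [ 0.5853 -0.2902  0.0188] 0.0029
bar top [ 0.60556242 -0.2388004   0.04      ]
hooks [0.50787919 0.04050084 0.0425    ] [ 0.49831034 -0.03382829  0.0425    ] mid [0.50309477 0.00333627 0.0425    ] 0.07494252571058163
```

Call:
jog_arm(increments=[[100,-0.4,1.1,-2,0],[100,0,0,-4,0],[100,0,0,-4,0],[100,0,0,-3,0],[100,0,0,-2,0],[100,0,0,0,0]])

```text
clock: 7.15
position: [0.6129, -0.2351, 0.0747]
eef_rot: [-179.2, 0.4, -166.5]
wrist_force: [-0.7, -0.4, 0.6]
opening: 0.608
```

Call:
jog_arm(increments=[[100,-0.3,-0.2,-1.6,0],[100,-0.2,-0.1,-1.5,0],[100,0,0,-1.0,0],[100,0,0,0,0],[100,0,0,0,0]])

```text
clock: 7.57
position: [0.6128, -0.2378, 0.0407]
eef_rot: [-178.8, 0.8, -166.5]
wrist_force: [0.3, -0.4, 0.1]
opening: 0.607
```

```bash
python3 - <<'E'
from h import *
o=telemetry.observe();print(o["position"],o["eef_rot"],o["wrist_force"])
a=snapshot("top");b=snapshot("side")
big=lambda a:cv2.resize(a,(400,400),interpolation=cv2.INTER_CUBIC)
cv2.imwrite("pics/c6.png",np.hstack([big(a[190:250,355:415]),big(b[215:295,370:450])])[:,:,::-1])
E
```

```text
[ 0.61279847 -0.23779756  0.04070578] [-178.81174778    0.7967539  -166.4615642 ] [ 0.34804556 -0.36006409  0.08800878]
```

View pics/c6.png

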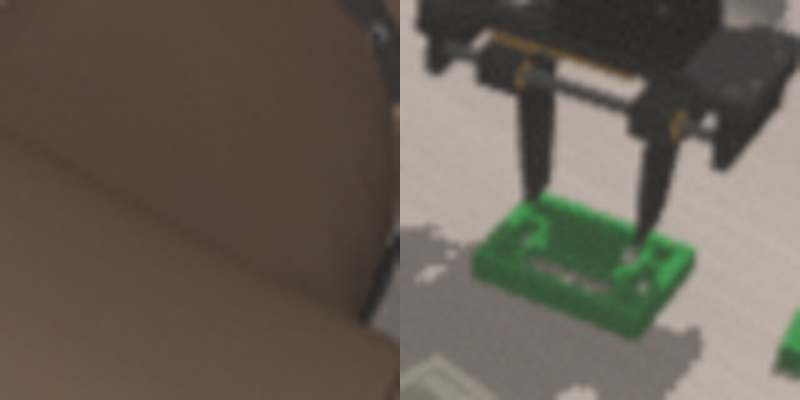

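Call:
jog_arm(increments=[[100,-0.6,0,-0.7,0],[100,-0.2,0,-0.6,0],[100,0,0,0,0]])

```text
clock: 7.92
position: [0.6051, -0.2381, 0.0294]
eef_rot: [-178.6, 1.0, -166.4]
wrist_force: [0.6, -0.4, -0.1]
opening: 0.605
```

Call:
jog_arm(increments=[[255,0,0,0,0],[255,0,0,0,0],[255,0,0,0,0],[255,0,0,0,0],[255,0,0,0,0],[255,0,0,0,0],[255,0,0,0,0],[255,0,0,0,0]])

```text
clock: 8.58
position: [0.6049, -0.2383, 0.0294]
eef_rot: [-178.7, 1.0, -166.5]
wrist_force: [0.2, -0.3, -1.2]
opening: 0.415
```

Call:
jog_arm(increments=[[255,0,0,1.0,0],[255,0,0,2.5,0],[255,0,0,4,0],[255,0,0,4,0],[255,0,0,4,0],[255,0,0,1,0],[255,0,0,0,0]])

```text
clock: 9.17
position: [0.6021, -0.2367, 0.2034]
eef_rot: [-178.9, 0.8, -166.5]
wrist_force: [0.6, 0.3, -1.9]
opening: 0.418
```

Call:
jog_arm(increments=[[255,-3.3,1.5,0,-3],[255,-3.3,2,0,-3],[255,-2.6,2.8,0,-3],[255,-0.8,3.3,0,-3],[255,0,3.5,0,-3],[255,0,3.5,0,-3],[255,0,3.2,0,-3],[255,0,2.5,-0.5,0],[255,0,1,-0.5,0],[255,0,0,0,0],[255,0,0,0,0]])

```text
clock: 10.08
position: [0.491, 0.0058, 0.1888]
eef_rot: [-178.8, 0.4, 171.3]
wrist_force: [-0.7, -0.2, -1.2]
opening: 0.415
```

```bash
python3 - <<'E'
from h import *
o=telemetry.observe();print(o["position"],o["eef_rot"],o["wrist_force"])
a=snapshot("top");b=snapshot("side")
cv2.imwrite("pics/side7.png",b[:,:,::-1]);cv2.imwrite("pics/top7.png",a[:,:,::-1])
big=lambda a:cv2.resize(a,(400,400),interpolation=cv2.INTER_CUBIC)
cv2.imwrite("pics/c7.png",np.hstack([big(a[210:310,235:335]),big(b[160:260,265:365])])[:,:,::-1])
E
```

```text
[0.491002   0.00580535 0.18877016] [-178.7739794     0.4045698   171.32130992] [-0.68175813 -0.16475342 -1.21828113]
```

View pics/c7.png

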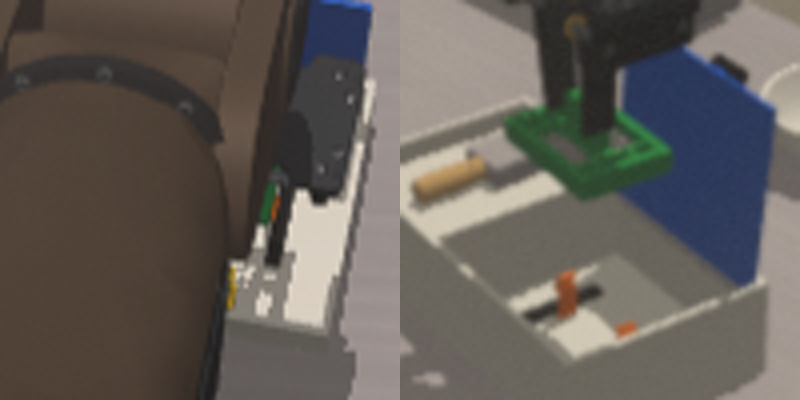

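```bash
python3 - <<'E'
from h import *
im=cv2.imread("pics/side7.png")[:,:,::-1]; a=im.astype(int)
m=((a[...,1]>a[...,0]*1.35)&(a[...,1]>a[...,2]*1.2)).astype(np.uint8)*255
z=np.zeros_like(m); z[175:215,285:338]=m[175:215,285:338]
c=max(blobs(z,50),key=cv2.contourArea); h=cv2.convexHull(c); print(cv2.approxPolyDP(h,1.5,True)[:,0].tolist())
o=telemetry.observe(); p=o["position"]
def box(cx,cy,yaw,zs):
    y=np.radians(yaw); R=np.array([[np.cos(y),-np.sin(y)],[np.sin(y),np.cos(y)]])
    return [[*(R@np.array(v)+[cx,cy]),zz] for zz in zs for v in((.035,.048),(.035,-.048),(-.035,-.048),(-.035,.048))]
print("pred (BL BR FR FL top, then bottom)",[np.round(proj("side",X),1).tolist() for X in box(p[0],p[1],o["eef_rot"][2]-180,(p[2]-.0134,p[2]-.0294))])
hs=cv2.cvtColor(np.ascontiguousarray(im),cv2.COLOR_RGB2HSV); om=((hs[...,0]<14)&(hs[...,1]>120)&(hs[...,2]>60)); ys,xs=np.nonzero(om[215:260,290:340]); print("orange",sorted(zip((ys+215).tolist(),(xs+290).tolist())))
print("top hook",plane("top",(303.75,261.25),.0425), tri((321.75,240.75),(303.75,261.25)))
E
```

```text
[[291, 190], [310, 182], [330, 195], [332, 201], [311, 209], [299, 200]]
pred (BL BR FR FL top, then bottom) [[310.7, 182.6], [330.7, 198.0], [307.6, 206.2], [288.2, 190.1], [310.8, 187.8], [330.7, 203.3], [307.8, 211.6], [288.5, 195.4]]
orange [(228, 306), (228, 307), (228, 308), (229, 305), (229, 306), (229, 307), (230, 304), (230, 305), (230, 306), (230, 307), (231, 304), (231, 305), (231, 306), (231, 307), (231, 308), (232, 305), (232, 306), (232, 307), (232, 308), (233, 305), (233, 306), (233, 307), (233, 308), (234, 305), (234, 306), (234, 307), (234, 308), (235, 305), (235, 306), (235, 307), (235, 308), (236, 304), (236, 305), (236, 306), (236, 307), (236, 308), (237, 304), (237, 305), (237, 306), (237, 307), (237, 308), (238, 305), (238, 306), (240, 322), (241, 320), (241, 321), (241, 322), (241, 323), (242, 319), (242, 320), (242, 321), (242, 322), (242, 323), (243, 320), (243, 321)]
top hook [ 0.49053871 -0.03959266  0.0425    ] (array([ 0.49028935, -0.04057922,  0.04966963]), np.float64(0.0030329705316373945))
```

Call:
jog_arm(increments=[[255,0.6,-0.3,-1,1.2],[255,0,0,-2.5,0],[255,0,0,-3,0],[255,0,0,-2,0],[255,0,0,-1,0],[255,0,0,0,0],[255,0,0,0,0]])

```text
clock: 10.77
position: [0.4994, -0.0062, 0.092]
eef_rot: [-178.7, 0.7, 172.0]
wrist_force: [-0.2, -0.9, -1.6]
opening: 0.416
```

Call:
jog_arm(increments=[[255,-0.2,0.9,0,0.4],[255,0,0,0,0],[255,0,0,0,0]])

```text
clock: 11.02
position: [0.4983, 0.0022, 0.0939]
eef_rot: [-178.7, 0.9, 172.3]
wrist_force: [0.1, 0.1, -1.4]
opening: 0.417
```

Call:
jog_arm(increments=[[255,-0.1,0.1,-0.6,0],[255,0,0,-0.6,0],[255,0,0,-0.5,0],[255,0,0,0,0],[255,0,0,0,0]])

```text
clock: 11.43
position: [0.4979, 0.0036, 0.0769]
eef_rot: [-178.7, 1.1, 172.4]
wrist_force: [0.1, 0.8, -1.3]
opening: 0.418
```

```bash
python3 - <<'E'
from h import *
o=telemetry.observe();print(o["position"],o["eef_rot"],o["wrist_force"])
a=snapshot("top");b=snapshot("side")
cv2.imwrite("pics/side8.png",b[:,:,::-1])
big=lambda a:cv2.resize(a,(400,400),interpolation=cv2.INTER_CUBIC)
cv2.imwrite("pics/c8.png",np.hstack([big(a[220:300,260:340]),big(b[195:255,280:340])])[:,:,::-1])
E
```

```text
[0.49789272 0.00362967 0.07690925] [-178.74559215    1.0906184   172.37047986] [ 0.07942421  0.80205689 -1.34637531]
```

View pics/c8.png

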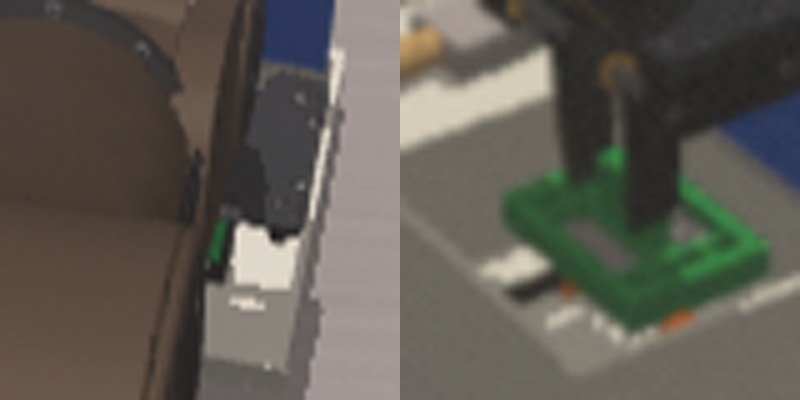

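```bash
python3 - <<'E'
from h import *
im=cv2.imread("pics/side8.png")[:,:,::-1]; a=im.astype(int)
m=((a[...,1]>a[...,0]*1.35)&(a[...,1]>a[...,2]*1.2)).astype(np.uint8)*255
z=np.zeros_like(m); z[205:255,285:345]=m[205:255,285:345]
h=cv2.convexHull(max(blobs(z,50),key=cv2.contourArea)); print(cv2.approxPolyDP(h,1.2,True)[:,0].tolist())
P=[plane("side",p,.0635) for p in((295.4,224.5),(312.5,217.5),(335.5,231.5),(314.2,240.5))]
print(np.round(P,4).tolist(),np.mean(P,0), [np.linalg.norm(P[i]-P[i-1]).round(4) for i in range(4)])
E
```

```text
[[296, 224], [313, 217], [334, 231], [334, 235], [314, 243], [298, 230]]
[[0.4771, 0.0509, 0.0635], [0.5348, 0.0449, 0.0635], [0.5349, -0.0492, 0.0635], [0.4652, -0.0409, 0.0635]] [0.50300936 0.00143631 0.0635    ] [np.float64(0.0926), np.float64(0.058), np.float64(0.0942), np.float64(0.0702)]
```

Call:
jog_arm(increments=[[255,0,0,-0.5,0],[255,0,0,-0.5,0],[255,0,0,-0.4,0],[255,0,0,0,0]])

```text
clock: 11.87
position: [0.4977, 0.0037, 0.0623]
eef_rot: [-178.8, 1.1, 172.3]
wrist_force: [-0.9, 1.0, 0.2]
opening: 0.416
```

Call:
jog_arm(increments=[[255,0,0,-0.3,0],[255,0,0,-0.3,0],[255,0,0,0,0]])

```text
clock: 12.12
position: [0.4975, 0.0038, 0.0561]
eef_rot: [-178.8, 1.1, 172.3]
wrist_force: [-0.1, 1.1, -4.0]
opening: 0.419
```

Call:
jog_arm(increments=[[255,0,0,-0.3,0],[255,0,0,-0.3,0],[255,0,0,0,0]])

```text
clock: 12.37
position: [0.4975, 0.0039, 0.0495]
eef_rot: [-178.8, 1.1, 172.3]
wrist_force: [-0.8, 0.3, -5.1]
opening: 0.417
```

Call:
jog_arm(increments=[[255,0,0,-0.3,0],[255,0,0,-0.1,0],[255,0,0,0,0],[255,0,0,0,0]])

```text
clock: 12.7
position: [0.4976, 0.0038, 0.045]
eef_rot: [-178.8, 1.1, 172.3]
wrist_force: [-0.5, 2.0, 2.0]
opening: 0.418
```

Call:
jog_arm(increments=[[255,0,0,-0.15,0],[255,0,0,-0.1,0],[255,0,0,0,0],[255,0,0,0,0]])

```text
clock: 13.03
position: [0.4973, 0.0038, 0.0419]
eef_rot: [-178.8, 1.0, 172.3]
wrist_force: [-1.0, 1.4, 4.8]
opening: 0.418
```

Call:
jog_arm(increments=[[255,0,0,-0.1,0],[255,0,0,0,0]])

```text
clock: 13.2
position: [0.4974, 0.0038, 0.0415]
eef_rot: [-178.8, 1.1, 172.3]
wrist_force: [-4.3, 1.5, 8.8]
opening: 0.415
```

Call:
jog_arm(increments=[[255,0,0,-0.1,0],[255,0,0,0,0]])

```text
clock: 13.37
position: [0.4974, 0.0038, 0.0416]
eef_rot: [-178.7, 1.1, 172.4]
wrist_force: [-4.0, 2.1, 6.9]
opening: 0.414
```

Call:
jog_arm(increments=[[255,0,0,-0.1,0],[255,0,0,0,0]])

```text
clock: 13.53
position: [0.4974, 0.0038, 0.0417]
eef_rot: [-178.7, 1.2, 172.4]
wrist_force: [-3.4, -0.0, 6.4]
opening: 0.417
```

Call:
jog_arm(increments=[[255,0,0,-0.2,0],[255,0,0,-0.2,0]])

```text
clock: 13.7
position: [0.4975, 0.0038, 0.0395]
eef_rot: [-178.7, 1.2, 172.4]
wrist_force: [-7.5, 0.5, 23.9]
opening: 0.417
```

```bash
python3 - <<'E'
from h import *
o=telemetry.observe();print(o["position"],o["eef_rot"],o["wrist_force"])
b=snapshot("side")
cv2.imwrite("pics/side9.png",b[:,:,::-1])
cv2.imwrite("pics/c9.png",cv2.resize(b[195:265,280:350],(560,560),interpolation=cv2.INTER_CUBIC)[:,:,::-1])
E
```

```text
[0.49752024 0.00381396 0.03954326] [-178.73604693    1.2491569   172.3751391 ] [-7.48319925  0.45171343 23.86222807]
```

View pics/c9.png

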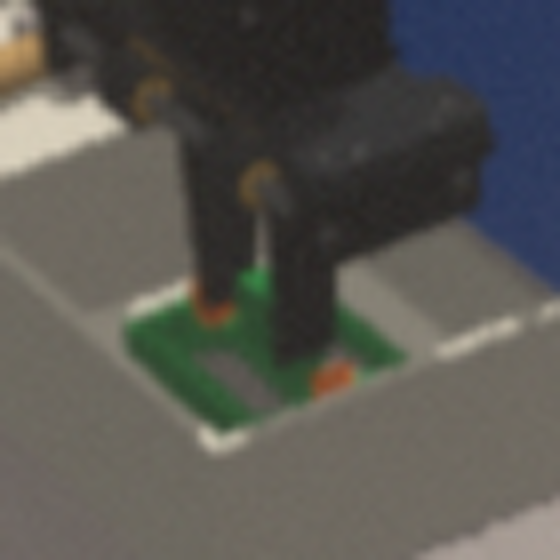

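Both orange hooks stand up through the end windows, at crop (213,305) and (333,377), with about 25 N pressing. I'll ease off and test with a gentle pull.

Call:
jog_arm(increments=[[255,0,0,0.15,0],[255,0,0,0.15,0]])

```text
clock: 13.92
position: [0.4969, 0.0039, 0.0426]
eef_rot: [-178.7, 1.2, 172.4]
wrist_force: [7.1, -0.0, -43.5]
opening: 0.418
```

Call:
jog_arm(increments=[[255,0,0,0.15,0],[255,0,0,0.1,0]])

```text
clock: 14.08
position: [0.497, 0.0039, 0.0425]
eef_rot: [-178.8, 1.1, 172.4]
wrist_force: [5.3, -0.7, -19.8]
opening: 0.413
```

Call:
jog_arm(increments=[[255,0,0,-0.05,0],[130,0,0,0,0],[130,0,0,0,0],[130,0,0,0,0],[130,0,0,0,0]])

```text
clock: 14.5
position: [0.4985, 0.0036, 0.0422]
eef_rot: [-178.8, 1.3, 172.4]
wrist_force: [-1.1, -0.1, -0.5]
opening: 0.491
```

Call:
jog_arm(increments=[[130,0,0,1,0],[130,0,0,2,0],[130,0,0,3.5,0],[130,0,0,4,0],[130,0,0,4,0],[130,0,0,4,0],[100,0,0,4,0],[100,0,0,1.5,0],[100,0,0,0,0]])

```text
clock: 15.25
position: [0.4938, 0.0043, 0.2988]
eef_rot: [-178.8, 1.4, 172.4]
wrist_force: [-0.2, 0.2, -0.9]
opening: 0.598
```

```bash
python3 - <<'E'
from h import *
o=telemetry.observe();print(o["position"],o["eef_rot"],o["wrist_force"])
b=snapshot("side")
cv2.imwrite("pics/side10.png",b[:,:,::-1])
cv2.imwrite("pics/c10.png",cv2.resize(b[160:260,275:375],(600,600),interpolation=cv2.INTER_CUBIC)[:,:,::-1])
E
```

```text
[0.49378992 0.00425823 0.29875183] [-178.78523707    1.41820392  172.40035799] [-0.21659121  0.17356278 -0.9450543 ]
```

View pics/c10.png

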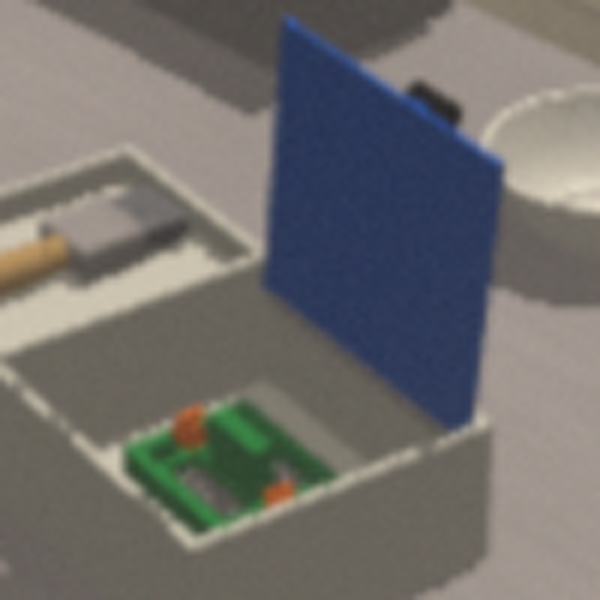

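The grid is seated flat and the hook tops are back at their rest pixels, (306.7,228.3) and (321.7,241.3). Next I close the flap by pinching its pull again.

Call:
jog_arm(increments=[[100,3,-0.4,0,0],[100,3.5,-0.5,0,0],[100,3,-0.4,0,0],[100,2,-0.3,-1,0],[100,0.8,0,-2,0],[100,0,0,-2,0],[100,0,0,-1,0],[100,0,0,0,0],[100,0,0,0,0]])

```text
clock: 16.05
position: [0.6166, -0.0118, 0.2263]
eef_rot: [-178.8, 0.7, 172.4]
wrist_force: [-0.3, -0.7, 1.2]
opening: 0.61
```

Call:
jog_arm(increments=[[100,0.1,-0.05,-1.5,0],[100,0,0,-2,0],[100,0,0,-1.5,0],[100,0,0,-0.9,0],[100,0,0,0,0],[255,0,0,0,0],[255,0,0,0,0],[255,0,0,0,0],[255,0,0,0,0],[255,0,0,0,0],[255,0,0,0,0],[255,0,0,0,0]])

```text
clock: 17.05
position: [0.6186, -0.0126, 0.1746]
eef_rot: [-178.8, 1.3, 172.4]
wrist_force: [0.5, 1.0, -2.9]
opening: 0.27
```

Call:
jog_arm(increments=[[255,0,0,0,0],[255,0,0,0,0],[255,0,0,0,0]])

```text
clock: 17.3
position: [0.6186, -0.0126, 0.1746]
eef_rot: [-178.8, 1.3, 172.4]
wrist_force: [0.2, -1.2, -1.0]
opening: 0.266
```

Call:
jog_arm(increments=[[255,-0.8,0.11,0.22,0],[255,-0.8,0.11,0.2,0],[255,-1.2,0.16,0.22,0],[255,-1.29,0.17,0.11,0],[255,-1.3,0.17,-0.03,0],[255,-1.29,0.17,-0.16,0],[255,-1.26,0.17,-0.26,0]])

```text
clock: 17.88
position: [0.5351, -0.001, 0.1765]
eef_rot: [-178.8, 1.5, 172.4]
wrist_force: [7.8, -1.1, -15.3]
opening: 0.265
```

Call:
jog_arm(increments=[[255,-1.22,0.16,-0.45,0],[255,-1.17,0.16,-0.56,0],[255,-1.1,0.15,-0.67,0],[255,-1.02,0.14,-0.78,0],[255,-0.96,0.13,-0.87,0],[255,-0.86,0.12,-0.97,0]])

```text
clock: 18.38
position: [0.4696, 0.008, 0.1358]
eef_rot: [-178.8, 2.5, 172.4]
wrist_force: [3.8, -3.3, -1.5]
opening: 0.272
```

Call:
jog_arm(increments=[[255,-0.73,0.1,-1.08,0],[255,-0.62,0.08,-1.15,0],[255,-0.5,0.07,-1.2,0],[255,-0.3,0.04,-0.9,0],[255,0,0,0,0]])

```text
clock: 18.8
position: [0.445, 0.0113, 0.0936]
eef_rot: [-178.8, 3.0, 172.5]
wrist_force: [4.6, -2.8, -2.8]
opening: 0.269
```

Call:
jog_arm(increments=[[255,0,0,-0.5,0],[255,0,0,-0.5,0],[255,0,0,0,0]])

```text
clock: 19.05
position: [0.4426, 0.0117, 0.0838]
eef_rot: [-178.8, 2.9, 172.5]
wrist_force: [3.3, -1.4, -1.8]
opening: 0.27
```

Call:
jog_arm(increments=[[255,0,0,-0.4,0],[255,0,0,-0.4,0],[255,0,0,0,0]])

```text
clock: 19.3
position: [0.442, 0.0118, 0.0768]
eef_rot: [-178.8, 3.0, 172.5]
wrist_force: [-2.4, -1.4, 3.5]
opening: 0.269
```

Call:
jog_arm(increments=[[255,0,0,-0.3,0],[255,0,0,-0.3,0],[255,0,0,0,0]])

```text
clock: 19.55
position: [0.4431, 0.0116, 0.0742]
eef_rot: [-178.8, 3.3, 172.6]
wrist_force: [-1.8, -0.3, -1.6]
opening: 0.268
```

Call:
jog_arm(increments=[[255,0,0,-0.4,0],[255,0,0,0,0]])

```text
clock: 19.72
position: [0.4437, 0.0114, 0.0721]
eef_rot: [-178.8, 3.5, 172.6]
wrist_force: [-1.2, -0.3, -2.1]
opening: 0.27
```

Call:
jog_arm(increments=[[130,0,0,0,0],[130,0,0,0,0],[130,0,0,0,0],[130,0,0,0,0],[130,0,0,0,0],[130,0,0,2,0],[130,0,0,2,0],[255,0,0,1,0],[255,0,0,0,0],[255,0,0,0,0],[255,0,0,0,0],[255,0,0,0,0]])

```text
clock: 20.72
position: [0.4438, 0.0116, 0.1212]
eef_rot: [-178.8, 3.4, 172.6]
wrist_force: [0.5, -0.2, -0.9]
opening: 0.193
```

Call:
jog_arm(increments=[[255,0,0,0,0],[255,0,0,0,0],[255,0,0,0,0],[255,0,0,0,0],[255,0,0,-0.8,0],[255,0,0,-0.5,0],[255,0,0,0,0]])

```text
clock: 21.3
position: [0.443, 0.0117, 0.1048]
eef_rot: [-178.8, 3.2, 172.6]
wrist_force: [0.0, -0.7, -1.2]
opening: 0.005
```

Call:
jog_arm(increments=[[255,0,0,-0.5,0],[255,0,0,-0.3,0],[255,0,0,0,0]])

```text
clock: 21.55
position: [0.4428, 0.0117, 0.0953]
eef_rot: [-178.8, 3.1, 172.6]
wrist_force: [-0.0, 0.0, 0.4]
opening: 0.005
```

Call:
jog_arm(increments=[[255,0,0,-0.3,0],[255,0,0,-0.3,0],[255,0,0,0,0]])

```text
clock: 21.8
position: [0.4431, 0.0117, 0.0923]
eef_rot: [-178.8, 3.3, 172.6]
wrist_force: [-6.3, 0.2, 17.9]
opening: 0.007
```

Firm contact (18 N) at z = 92 mm, where the pull's top should be with the flap shut (93 mm). I'll retract and check.

Call:
jog_arm(increments=[[255,0,0,1,0],[255,0,0,3,0],[255,0,0,4,0],[255,0,0,4,0],[255,0,0,3,0],[255,0,-3,0,0],[255,0,-4,0,0],[255,0,-4,0,0],[255,0,-4,0,0],[255,0,-4,0,0],[255,0,-3,0,0],[255,0,0,0,0]])

```text
clock: 22.8
position: [0.4408, -0.2166, 0.2529]
eef_rot: [-178.6, 3.8, 173.1]
wrist_force: [-1.0, 1.1, -1.6]
opening: 0.002
```

```bash
python3 - <<'E'
from h import *
o=telemetry.observe();print(o["position"],o["wrist_force"])
a=snapshot("top");b=snapshot("side")
big=lambda a:cv2.resize(a,(400,400),interpolation=cv2.INTER_CUBIC)
cv2.imwrite("pics/c11.png",np.hstack([big(a[190:310,215:335]),big(b[170:270,260:360])])[:,:,::-1])
E
```

```text
[ 0.44075253 -0.21659622  0.25287041] [-0.95686257  1.05615166 -1.57086361]
```

The picture limit is reached, so I check numerically: the pull's height by triangulation and the flap's outline.

```bash
python3 - <<'E'
from h import *
im={n:snapshot(n) for n in C}; P={}
for n,(x0,y0,x1,y1) in(("top",(268,262,298,286)),("side",(284,214,310,238))):
    g=im[n].max(2); z=np.zeros_like(g); z[y0:y1,x0:x1]=(g[y0:y1,x0:x1]<60)*255
    bl=blobs(z,8); print(n,[(np.round(cv2.minAreaRect(c)[0],1).tolist(),cv2.contourArea(c)) for c in bl])
    c=max(bl,key=cv2.contourArea) if bl else None
    if c is not None: P[n]=cv2.minAreaRect(c)[0]
if len(P)==2: print(tri(P["side"],P["top"]))
for nm,s in(("before",cv2.imread("pics/side0.png")[:,:,::-1]),("now",im["side"])):
    c=max(blobs(mask(np.ascontiguousarray(s),"blue"),200),key=cv2.contourArea); print(nm,cv2.contourArea(c),cv2.approxPolyDP(cv2.convexHull(c),2,True)[:,0].tolist())
a=.0; 
for th in(0,.06,.1): # predicted handle pixels
    x=.073-.128*np.cos(th)+.026*np.sin(th); z=.060+.128*np.sin(th)+.026*np.cos(th)
    X=[.4995+.991*x,.0035-.132*x,z]; print(th,np.round(X,4),proj("side",X).round(1),proj("top",X).round(1))
E
```

```text
top []
side []
before 1433.5 [[347, 232], [308, 247], [278, 219], [318, 208]]
now 1310.0 [[347, 232], [307, 248], [280, 222], [318, 208]]
0 [0.445  0.0108 0.086 ] [295.5 228.4] [281.4 275.1]
0.06 [0.4468 0.0105 0.0936] [295.9 225.8] [281.4 273.8]
0.1 [0.4482 0.0103 0.0986] [296.3 224. ] [281.5 272.8]
```

```bash
python3 - <<'E'
from h import *
ref={n:cv2.imread(f"pics/{n}0.png")[:,:,::-1] for n in C}
def cen(s,n):
    x0,y0,x1,y1=(286,214,308,236) if n=="side" else (270,262,295,284)
    b=s[y0:y1,x0:x1,2].astype(int); m=(b<55).astype(np.uint8)
    k,l,st,ce=cv2.connectedComponentsWithStats(m); return [(np.round(ce[i]+[x0,y0],1).tolist(),int(st[i,4])) for i in range(1,k) if st[i,4]>5], int(b.min())
for n in C: print(n,"before",cen(ref[n],n),"now",cen(snapshot(n),n))
E
```

```text
side before ([([296.7, 223.9], 24)], 45) now ([], 53)
top before ([([281.5, 273.6], 50), ([275.5, 282.4], 13)], 39) now ([([282.0, 277.3], 7)], 52)
```

```bash
python3 - <<'E'
from h import *
ref={n:cv2.imread(f"pics/{n}0.png")[:,:,::-1] for n in C}; P={}
for n in C:
    for nm,s in(("before",ref[n]),("now",snapshot(n))):
        x0,y0,x1,y1=(288,214,304,238) if n=="side" else (272,265,293,281)
        r=s[y0:y1,x0:x1].astype(int); sat=r.max(2)-r.min(2)
        for t in(65,75):
            m=((r.max(2)<t)&(sat<25)).astype(np.uint8); k,l,st,ce=cv2.connectedComponentsWithStats(m)
            if k>1: i=1+st[1:,4].argmax(); P[n,nm,t]=ce[i]+[x0,y0]; print(n,nm,t,P[n,nm,t].round(1),st[i,4])
for nm in("before","now"):
  for t in(65,75):
    if ("side",nm,t) in P and ("top",nm,t) in P: print(nm,t,tri(P["side",nm,t],P["top",nm,t]))
E
```

```text
side before 65 [296.7 224. ] 31
side before 75 [296.5 223.7] 38
side now 65 [296.  228.2] 25
side now 75 [295.8 227.9] 30
top before 65 [281.3 273.5] 55
top before 75 [281.3 273.5] 55
top now 65 [281.3 275.7] 47
top now 75 [281.3 275.7] 47
before 65 (array([0.44750313, 0.0098787 , 0.09891667]), np.float64(0.0028373614825596078))
before 75 (array([0.44710476, 0.00991602, 0.10013792]), np.float64(0.002442892879944683))
now 65 (array([0.44473682, 0.01029713, 0.08649757]), np.float64(0.002924311145716818))
now 75 (array([0.44429135, 0.01039039, 0.08758848]), np.float64(0.002351161207166685))
```

The pull is now at z = 86.5–87.6 mm (86 when shut), so the flap is shut, and the arm is clear. Handing in.

```bash
python3 -c "
from bench import order; print(order.sign_off())"
```

```text
the job is handed in; nothing more can be done
None
```

The green grid (the leftmost of the four green ones) is clicked in over both hooks in the lower tier. The flap is shut, and I handed the job in at about 23 s.

**Flap opening:** it started about 0.1 rad ajar. I lifted it by its pull to roughly 1.7 rad and let go.

**Grid:** I gripped it by the ends of its bar, centred it over the hooks to within about 2 mm in the side view, and pressed it straight down. The press peaked at about 25 N, above the stated 8–16 N but below the 32 N forcing limit. When I eased off, the grid held against a pull of about 40 N, more than the gentle test I intended. Afterwards the picture showed both hook tops back at their rest positions and the grid lying flat.

**Flap closing:** I lowered it by the pull at about 1.2 rad/s. I then pressed the pull down until it met firm resistance (18 N) at z = 92 mm. It triangulates to z = 86.5–87.6 mm, against 86 mm when fully shut.

**Checks that failed or disagreed:**
- The two cameras differed by up to about 7 mm in x, and I used the midpoint.
- The tool tilted by up to about 4° late in the job.
- I ran out of pictures before the last view, so I checked the closed flap by numbers only.
- I did not measure the white grid, comb, brush, bottle or spoon at the end. Nothing I did was meant to touch them, and the brush and bottle, where in view, looked undisturbed.

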